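# Clear and open the touch-latch cassette

### The job

The wooden cassette on the bench is shut by a touch latch and a small round pot stands on its lid. First stand the pot upright on the bench, clear of the cassette; then press the lid down at its round thumb pad, slowly and feeling for the stop (never forcing it), until the latch lets go, and draw the hand away promptly so that the lid springs fully open by itself, untouched. Leave the tin, the wax disc and the loupe where they are.

Things in the scene. Friction and masses are not known exactly. Their poses are not given: they have to be found in the camera images.
- cassette: open-topped hardwood box fixed to the bench, 130 (x) x 150 (y) x 72 mm high, walls 5 mm. Origin at the centre of its underside, z up; the lid's hinge runs along its far (+x) side, the brass latch plate is on its front (-x) side, towards the robot.
- cassette_lid (a joint): hinge of the inset lid, a 115 x 138 x 5 mm wooden panel flush with the box's rim. 0 = latched shut, positive = open (rad; stop at 1.65), negative = pressed in. Hinge line parallel to box y, at box x = 58 mm, z = 69.5 mm. Sprung and damped: once free it swings up in about 3 s, its front edge rising at about 0.1 m/s; a hand leaving at 0.2 m/s or more gets clear of it.
- thumb_pad (a point): centre of the top of the brass thumb pad, a disc 22 mm across, 2 mm high, on the lid near its front edge (box frame when shut: x = -42 mm, y = 0, z = 74 mm); z is the lid's normal. Press here, straight down. How far down the latch frees and the stop lies differs widely from latch to latch (stop about 6 to 17 mm down) and cannot be seen.
- pot: small round pot with a stepped lid, 47 mm diameter at the base, 24 mm high, about 50 g; starts upright on the middle of the cassette's lid, 72 mm above the bench. Origin at the centre of its underside, z up.
- tin: bystander: open round steel tin, 54 mm diameter, 13 mm high, on the bench just left (+y) of the cassette. Origin at the centre of its underside.
- wax_disc: bystander: flat wax disc, 32 mm diameter, 10 mm high, on the bench just right (-y) of the cassette. Origin at the centre of its underside.
- loupe: bystander: small folding metal loupe, 30 x 27 x 15 mm, on the bench well to the left. Origin at the centre of its underside.
- touch_latch (a point): the hidden touch latch, inside the box below the pad. Pushing the pad takes 1 to 3 N over the free travel, 6 to 9 N while the latch is wedged aside, then a stiff rubber stop (about 7 N per mm): at 12 to 14 N it is surely unlatched and the lid opens when let go. Over 20 N damages it. Let go too early, the lid stays shut and can be pressed again. Point fixed in the box.
Mind the look-alikes: they are no part of the job. Of the things like the pot, leave any that is orange; of the rest the larger one is meant.

How it is judged (in metres and radians):
On the way, in this order (a step that is already met when the one before it is completed fails the run):
1. the pot stands upright on the bench, clear of the cassette and let go, while the lid is still shut (height (world z) of pot below 0.008 m and angle between pot's own z axis and vertical below 0.15 rad and horizontal distance between pot and cassette above 0.11 m and linear speed of pot below 0.03 m/s and contact force between each of the arm, the fingers and pot below 0.2 N and value of joint cassette_lid below 0.15 rad), for 0.2 s.
2. the lid, unlatched, is swinging open with nothing of the robot touching it (value of joint cassette_lid above 0.7 rad and contact force between each of the arm, the fingers and cassette_lid below 0.2 N), for 0.1 s.
At the end, for the whole second after the job is handed in: The lid stands open by more than 1.4 rad (80 degrees); the pot stands upright (within 0.15 rad) and still on the bench, its centre more than 110 mm from the cassette's centre (value of joint cassette_lid above 1.4 rad and height (world z) of pot between -0.01 and 0.008 m and angle between pot's own z axis and vertical below 0.15 rad and horizontal distance between pot and cassette above 0.11 m and linear speed of pot below 0.03 m/s); the robot touches nothing.
It fails at once if the lid or the box is pushed with more than 20 N (contact force between any of the arm, the fingers and cassette above 20 N or contact force between any of the arm, the fingers and cassette_lid above 20 N).
It fails at once if the robot touches the lid once it is more than 0.5 rad open (value of joint cassette_lid above 0.5 rad and contact force between any of the arm, the fingers and cassette_lid above 0.5 N).
It fails at once if the tin, the wax disc or the loupe is moved by more than 20 mm (distance of any of tin, wax_disc, loupe from where it was at the start of the episode above 0.02 m).
It also fails if it takes over 50 s, if anything falls off the work surface, if the arm or the gripper's body presses on something with over 40 N, if the wrist force passes 120 N, or if a joint passes its speed limit or range.

### The arm

A 6-joint arm with a two-finger parallel gripper is mounted at the origin on a cart in front of the work surface, level with it; the furniture and walls round the work are solid. World frame = base frame: x ahead of the robot, y to its left, z up, the work surface at z = 0. Lengths are in m, angles in degrees, forces in N, time in s.
With the tool pointing down it reaches from about 0.4 to 0.825 m from the base axis. Payload 7 kg.
Tool frame: the origin (TCP) lies on the centre line of the jaws, within the pads' length; the fingertips stand 11 mm ahead of it and the grasp point (between the pads) lies 8 mm behind it; z points along the fingers, y is the direction in which the jaws open and shut (so a half turn about z gives the same grasp; the last joint's range is limited). The gripper opens to 88 mm and grips with 3 to 60 N. Pads are 19 mm wide; open, the fingers measure 130 mm over their backs; the gripper's body (78 mm by 193 mm) begins 47 mm behind the grasp point.
Start: joints at [80.735, 20.546, 0.682, 0, -70.136, -16.507], TCP at [0.293, 0.608, 0.238] pointing down, gripper open.
Joint ranges: [-176.03, 176.03], [-82.01, 121.73], [-58.28, 71.71], [-173.87, 95.51], [-174.79, -0.11], [-173.66, 173.66]. Speed limits (degrees/s): [136.94, 136.94, 172.46, 180, 180, 180].

### API

Orientations are given as [roll, pitch, yaw] about the fixed x, y, z axes, in that order (R = Rz(yaw) Ry(pitch) Rx(roll)).
In Python, from plant import ctrl, cams, order gives the robot as it stands.
- The arm moves only by the tool jog_arm, never from a script. Its argument "motion" is a list of rows, each an object with "offset": the shift along the tool's x, y, z in mm, a list of three; "roll": the turn about the tool's z in rad; "hand": the finger opening in mm, from 0 to 87.6. A call has 1 to 20 rows; each row is the pose to reach, as a shift and turn from the pose commanded when the call began, along the tool's axes at that moment; what a row does not reach only later rows make up. A row lasts 1/12 s, in which the tool goes at most 41.7 mm and 7.16 degrees, less where a joint would pass 70% of its speed; a pose out of reach is approached as far as the arm can. A call with a gripper value outside its range is refused whole. The fingers move at their own pace and stop on an object; the grip force is fixed at half the most. Time passes only in rows, so rows that repeat a pose let the fingers close. It gives the time, the measured TCP pose, the force and the opening at its end, in the units of the state.
- ctrl.get_obs(): the state, without advancing time (a new reading comes with each control period).
- cams.snapshot(name): name is "scene" or "top" or "wrist"; returns a dict with "img" (420x560x3 uint8, red, green, blue), "K" (3x3 intrinsics, pixels), "D" ([k1, k2, p1, p2, k3] as OpenCV has them; the pictures are not rectified), "cam_to_world" (4x4, takes a point from camera to world coordinates); the wrist camera has in their place "T_tool_cam" (4x4, takes a point from camera to tool coordinates, whose origin is the TCP and whose axes are the flange's). Camera axes: x right, y down, z forward; pixel columns grow to the right and rows downward; lengths in m; the calibration is good to about 2 mm. A picture is of the moment at which its call begins: read the wrist's pose just before it. There is no depth.
- order.close_job(): hands the job in, once; it reports no verdict.
The state is a dict: "clock": time; "joint_pos": joint angles; "qvel": joint speeds; "tau": joint torques, N m; "tool_pos": TCP position; "orientation": TCP orientation; "force": force on the tool from outside, world axes, zero at the start; "moment": the same for the moment, N m; "opening": finger opening in m.
Only numpy, scipy, OpenCV 4.12 (cv2) and the standard library are available. Lean on these libraries where they do the work, as an engineer would, in place of code of your own. Each camera call takes 0.05 s, during which the arm holds its last target. There are 200 camera calls.

## Working session

There is one attempt and no reset: what is moved stays moved. The work goes in short steps, Python scripts to look and compute and a tool call to move; the robot and the scene stay as the last step left them, time stands still between calls to the robot, and variables do not carry over. Pictures are saved under pics/ and viewed, about 8 in all and at most 12, crops included, and the job is handed in when it is done.

Besides the shell and the picture viewer there is one more tool, called by a JSON object that holds its "name" and its "arguments", one argument or row to a line. jog_arm: Moves the arm, as the interface text tells. Its arguments: {"type":"object","properties":{"motion":{"type":"array"}},"required":["motion"]}

```bash
mkdir -p pics; cat > h.py <<'E'
import numpy as np, cv2, json
from scipy.spatial.transform import Rotation as R
from plant import ctrl, cams, order
def snap(n,f):
    o=ctrl.get_obs(); s=cams.snapshot(n)
    T=s.get("cam_to_world")
    if T is None:
        W=np.eye(4); W[:3,:3]=R.from_euler('xyz',o['orientation'],degrees=True).as_matrix(); W[:3,3]=o['tool_pos']
        T=W@s['T_tool_cam']
    cv2.imwrite(f'pics/{f}.png',s['img'][:,:,::-1]); np.savez(f'pics/{f}.npz',img=s['img'],K=s['K'],D=s['D'],T=T)
    return s,T
def ray(f,u,v,z):
    d=np.load(f'pics/{f}.npz'); p=cv2.undistortPoints(np.array([[[u,v]]],float),d['K'],d['D'])[0,0]
    r=d['T'][:3,:3]@[p[0],p[1],1]; c=d['T'][:3,3]; return c+r*(z-c[2])/r[2]
E
python3 - <<'E'
from h import *
print(ctrl.get_obs())
a=snap('top','t0')[0]['img'];b=snap('scene','s0')[0]['img']
E
```

```text
{'clock': 0.0, 'joint_pos': array([ 8.07357014e+01,  2.05911401e+01,  6.34491511e-01, -1.97334749e-02,
       -7.01366298e+01, -1.65060963e+01]), 'qvel': array([ 0.04887721, -0.02708941,  0.06403387, -0.01873935, -0.09281141,
       -0.00015644]), 'tau': array([-3.52921438e-05, -5.82721317e+01,  2.93046409e+01,  6.99689627e+00,
        6.71296104e-03, -1.71416482e-04]), 'tool_pos': array([0.29329591, 0.60742789, 0.23663268]), 'orientation': array([ 1.79905295e+02, -8.71819829e-03, -2.57771079e+01]), 'force': array([0.1058859 , 0.20739529, 0.08306995]), 'moment': array([-0.04370642,  0.00892738,  0.01342386]), 'opening': 0.08784492087576423}
```

View pics/t0.png

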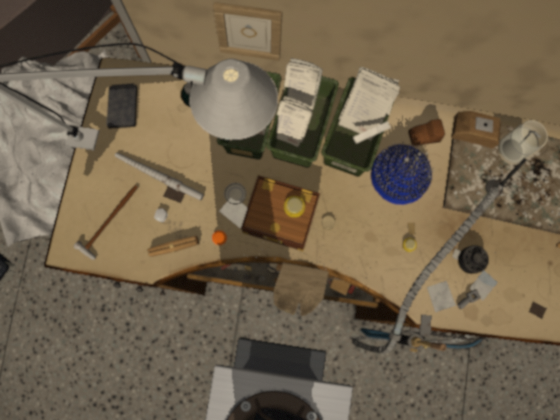

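View pics/s0.png

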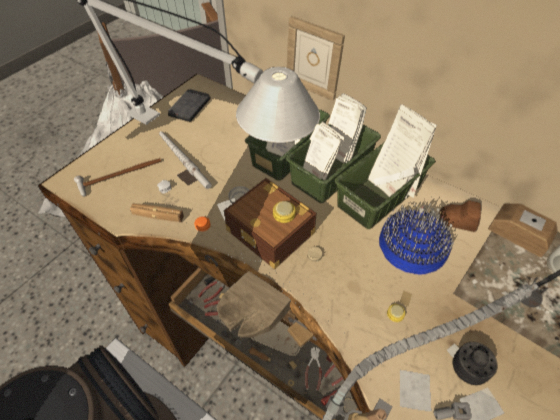

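The top view shows the cassette at about (281,213), with the larger yellow pot on its lid at (294,206). The look-alikes are orange at (219,238) and small yellow at (410,244). The tin is at about (235,192), the wax disc at (329,220) and the loupe at (161,214). The lamp hangs behind, at (233,95).

```bash
python3 - <<'E'
from h import *
for f in ('t0','s0'):
    im=np.load(f'pics/{f}.npz')['img']; h=cv2.cvtColor(im,cv2.COLOR_RGB2HSV)
    m=cv2.inRange(h,(22,110,110),(35,255,255)); n,l,st,c=cv2.connectedComponentsWithStats(m)
    for i in range(1,n):
        if st[i,4]>25: print(f,st[i],c[i],ray(f,*c[i],.09).round(3))
    print(np.load(f'pics/{f}.npz')['T'][:3,3])
P=lambda n,u,v,z:print(n,ray('t0',u,v,z).round(3))
for n,u,v,z in [('c1',262,177,.072),('c2',320,194,.072),('c3',303,248,.072),('c4',243,232,.072),('pot',294,206,.09),('wax',329,220,.01),('tin',235,192,.01),('small',410,244,.02),('orange',219,238,.02),('free',368,235,0),('brushblue',402,174,.05),('lamp',233,95,.3),('edge368',368,280,0),('scene lamp',233,95,.4)]: P(n,u,v,z)
im=np.load('pics/t0.npz')['img'][150:270,200:440]
cv2.imwrite('pics/c.png',cv2.resize(im,None,fx=3.3,fy=3.3,interpolation=cv2.INTER_CUBIC)[:,:,::-1])
E
```

```text
t0 [285 198  19  19 186] [294.02688172 207.91935484] [0.519 0.032 0.09 ]
t0 [403 239  14  13  96] [408.6875 245.5625] [ 0.474 -0.231  0.09 ]
[0.28705914 0.03183183 1.08483272]
s0 [273 203  23  20 200] [283.705 214.505] [0.514 0.025 0.09 ]
s0 [387 304  19  18 129] [394.79069767 314.80620155] [ 0.443 -0.256  0.09 ]
[ 0.07190457 -0.28193718  0.77352049]
c1 [0.584 0.116 0.072]
c2 [ 0.565 -0.022  0.072]
c3 [ 0.436 -0.001  0.072]
c4 [0.451 0.137 0.072]
pot [0.524 0.033 0.09 ]
wax [ 0.521 -0.055  0.01 ]
tin [0.555 0.179 0.01 ]
small [ 0.491 -0.252  0.02 ]
orange [0.437 0.196 0.02 ]
free [ 0.501 -0.154  0.   ]
brushblue [ 0.65 -0.21  0.05]
lamp [0.668 0.177 0.3  ]
edge368 [ 0.394 -0.166  0.   ]
scene lamp [0.62  0.159 0.4  ]
```

View pics/c.png

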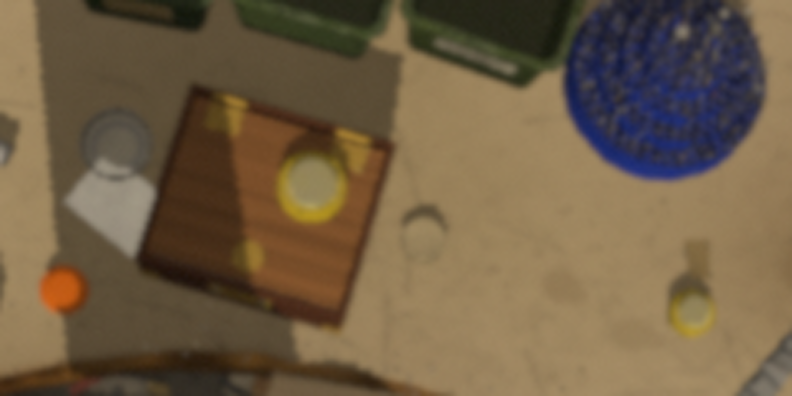

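The enlarged crop shows the thumb pad at about (275.2,227.3) and the pot centre at (294.5,206.4) in full-image pixels. Next I'll check how low the lamp hangs before moving.

```bash
cat >> h.py <<'E'
def tri(a,ua,b,ub):
    A=[];y=[]
    for f,u in((a,ua),(b,ub)):
        c=ray(f,*u,0);d=np.load(f'pics/{f}.npz')['T'][:3,3]-c;d/=np.linalg.norm(d);M=np.eye(3)-np.outer(d,d);A.append(M);y.append(M@c)
    return np.linalg.lstsq(np.vstack(A),np.hstack(y),rcond=None)[0].round(3)
def jog(p):  # tool-frame shift in mm to world point p, from measured pose
    o=ctrl.get_obs(); return (R.from_euler('xyz',o['orientation'],degrees=True).inv().apply(np.array(p)-o['tool_pos'])*1000).round(1)
E
python3 - <<'E'
from h import *
print('bulb',tri('t0',(231,75),'s0',(280,76)),'rim bottom',tri('t0',(233,135),'s0',(277,138)))
print('tallcard',tri('t0',(383,75),'s0',(412,112)))
print('pad',ray('t0',275.2,227.3,.074).round(3),'pot top',ray('t0',294.5,206.4,.096).round(3), tri('t0',(294.5,206.4),'s0',(284,210)))
print(jog((.5,.04,.2)))
E
```

```text
bulb [0.757 0.205 0.213] rim bottom [0.684 0.185 0.087]
tallcard [ 0.791 -0.105  0.232]
pad [0.473 0.067 0.074] pot top [0.521 0.032 0.096] [0.523 0.031 0.091]
[432.9 421.1  37.4]
```

```bash
python3 - <<'E'
from h import *
print(jog((.48,.04,.24)))
E
```

```text
[414.9 429.8  -2.6]
```

{"name": "jog_arm", "arguments": {
  "motion": [
    {"offset": [15, 16, 0], "roll": 0, "hand": 80},
    {"offset": [40, 42, 0], "roll": 0, "hand": 80},
    {"offset": [68, 70, 0], "roll": 0, "hand": 80},
    {"offset": [96, 100, 0], "roll": 0, "hand": 80},
    {"offset": [124, 129, 0], "roll": 0, "hand": 80},
    {"offset": [152, 158, 0], "roll": 0, "hand": 80},
    {"offset": [180, 187, 0], "roll": 0, "hand": 80},
    {"offset": [208, 216, 0], "roll": 0, "hand": 80},
    {"offset": [236, 245, 0], "roll": 0, "hand": 80},
    {"offset": [264, 274, 0], "roll": 0, "hand": 80},
    {"offset": [292, 303, 0], "roll": 0, "hand": 80},
    {"offset": [320, 332, 0], "roll": 0, "hand": 80},
    {"offset": [348, 361, 0], "roll": 0, "hand": 80},
    {"offset": [376, 390, 0], "roll": 0, "hand": 80},
    {"offset": [400, 415, 0], "roll": 0, "hand": 80},
    {"offset": [415, 430, 0], "roll": 0, "hand": 80},
    {"offset": [415, 430, 0], "roll": 0, "hand": 80},
    {"offset": [415, 430, 0], "roll": 0, "hand": 80},
    {"offset": [415, 430, 0], "roll": 0, "hand": 80}
  ]
}}

```text
clock: 1.68
tool_pos: [0.48, 0.0402, 0.2373]
orientation: [180.0, 0.0, -25.8]
force: [0.3, -0.4, 0.5]
opening: 0.0802
```

```bash
python3 - <<'E'
from h import *
snap('wrist','w1'); o=ctrl.get_obs(); print(o['joint_pos'].round(1),o['tool_pos'],o['orientation'])
E
```

```text
[ 28.3   2.1 -22.9  -0.  -65.1  36. ] [0.48005321 0.04066113 0.23743647] [ 1.79998127e+02  1.17383861e-02 -2.57553565e+01]
```

View pics/w1.png

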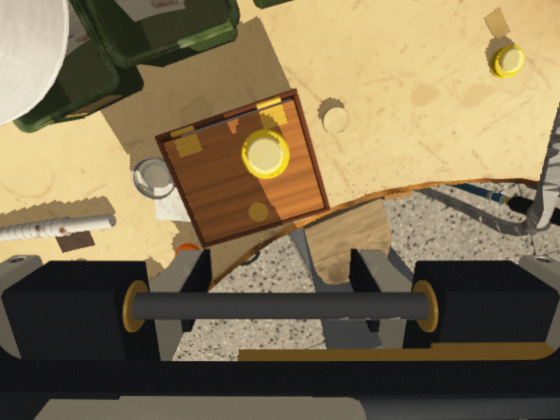

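The wrist view shows the pot's top centre at about (266,154), the thumb pad at (259,212) and the box corners at (297,90), (328,208), (205,245) and (157,137).

```bash
python3 - <<'E'
from h import *
im=np.load('pics/w1.npz')['img']; h=cv2.cvtColor(im,cv2.COLOR_RGB2HSV)
m=cv2.inRange(h,(20,110,120),(35,255,255)); n,l,st,c=cv2.connectedComponentsWithStats(m)
for i in range(1,n):
    if st[i,4]>100:
        b=st[i]; u=(b[0]+b[2]/2,b[1]+b[3]/2); print(b,ray('w1',*u,.085).round(4))
for u in [(297,90),(328,208),(205,245),(157,137)]: print(ray('w1',*u,.072).round(4))
print('pad',ray('w1',259,212,.074).round(4),'wax',ray('w1',335,119,.01).round(3),'top',ray('w1',266,154,.096).round(4), 'small',ray('w1',508,62,.01).round(3))
E
```

```text
[488  44  38  35 600] [ 0.5062 -0.2013  0.085 ]
[257  97  24  12 128] [0.5674 0.0079 0.085 ]
[ 241  105   49   74 1492] [0.537  0.0268 0.085 ]
[175 135  26  21 276] [0.5669 0.096  0.085 ]
[249 203  18  17 164] [0.4772 0.0656 0.085 ]
[ 0.5668 -0.0213  0.072 ]
[ 0.4445 -0.0014  0.072 ]
[0.4645 0.1399 0.072 ]
[0.5882 0.1238 0.072 ]
pad [0.4734 0.0672 0.074 ] wax [ 0.52  -0.053  0.01 ] top [0.5276 0.0305 0.096 ] small [ 0.493 -0.253  0.01 ]
```

{"name": "jog_arm", "arguments": {
  "motion": [
    {"offset": [12, -3, 15], "roll": 0, "hand": 80},
    {"offset": [26, -6, 40], "roll": 0, "hand": 80},
    {"offset": [38, -9, 70], "roll": 0, "hand": 80},
    {"offset": [45, -11, 100], "roll": 0, "hand": 80},
    {"offset": [45, -11, 125], "roll": 0, "hand": 80},
    {"offset": [45, -11, 142], "roll": 0, "hand": 80},
    {"offset": [45, -11, 150], "roll": 0, "hand": 80},
    {"offset": [45, -11, 150], "roll": 0, "hand": 80},
    {"offset": [45, -11, 150], "roll": 0, "hand": 80},
    {"offset": [45, -11, 150], "roll": 0, "hand": 40},
    {"offset": [45, -11, 150], "roll": 0, "hand": 40},
    {"offset": [45, -11, 150], "roll": 0, "hand": 40},
    {"offset": [45, -11, 150], "roll": 0, "hand": 40},
    {"offset": [45, -11, 150], "roll": 0, "hand": 40},
    {"offset": [45, -11, 150], "roll": 0, "hand": 40},
    {"offset": [45, -11, 150], "roll": 0, "hand": 40},
    {"offset": [45, -11, 150], "roll": 0, "hand": 40}
  ]
}}

```text
clock: 3.15
tool_pos: [0.5258, 0.0305, 0.088]
orientation: [-180.0, -0.0, -25.8]
force: [-0.5, 0.3, 4.2]
opening: 0.0447
```

{"name": "jog_arm", "arguments": {
  "motion": [
    {"offset": [0, 0, -8], "roll": 0, "hand": 40},
    {"offset": [0, 0, -25], "roll": 0, "hand": 40},
    {"offset": [0, 0, -45], "roll": 0, "hand": 40},
    {"offset": [0, 8, -60], "roll": 0.1, "hand": 40},
    {"offset": [4, 28, -65], "roll": 0.2, "hand": 40},
    {"offset": [8, 52, -65], "roll": 0.3, "hand": 40},
    {"offset": [12, 76, -65], "roll": 0.4, "hand": 40},
    {"offset": [16, 100, -65], "roll": 0.5, "hand": 40},
    {"offset": [20, 124, -65], "roll": 0.6, "hand": 40},
    {"offset": [24, 148, -65], "roll": 0.7, "hand": 40},
    {"offset": [26, 168, -65], "roll": 0.8, "hand": 40},
    {"offset": [28, 180, -65], "roll": 0.9, "hand": 40},
    {"offset": [28, 187, -65], "roll": 1.0, "hand": 40},
    {"offset": [28, 187, -65], "roll": 1.1, "hand": 40},
    {"offset": [28, 187, -65], "roll": 1.12, "hand": 40},
    {"offset": [28, 187, -65], "roll": 1.12, "hand": 40},
    {"offset": [28, 187, -65], "roll": 1.12, "hand": 40}
  ]
}}

```text
clock: 4.57
tool_pos: [0.4695, -0.1499, 0.1527]
orientation: [180.0, 0.0, -89.8]
force: [0.8, -0.1, -1.1]
opening: 0.0444
```

```bash
python3 - <<'E'
from h import *
snap('scene','s1'); o=ctrl.get_obs(); print(o['opening'],o['force'])
im=cv2.imread('pics/s1.png')[130:400,180:500]; cv2.imwrite('pics/s1c.png',cv2.resize(im,None,fx=2,fy=2))
E
```

```text
0.04471015185707564 [ 0.49686298  0.02477012 -0.67023061]
```

View pics/s1c.png

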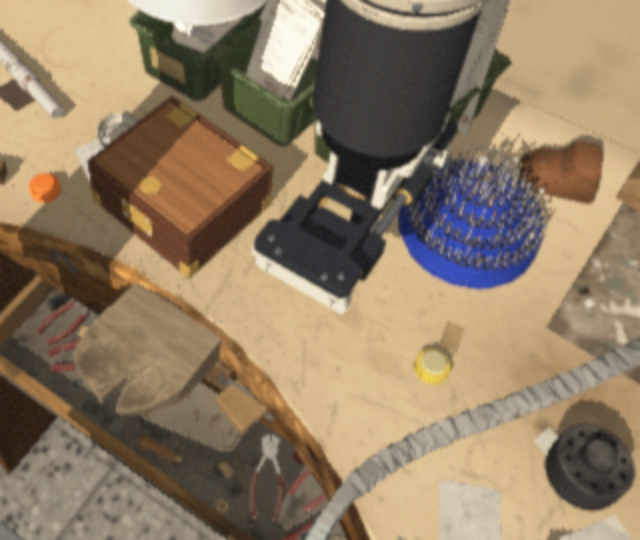

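The lid is empty and shut, and the gripper holds the pot, though the pot itself is hidden behind it. I'll set it down now.

{"name": "jog_arm", "arguments": {
  "motion": [
    {"offset": [0, 0, 15], "roll": 0, "hand": 40},
    {"offset": [0, 0, 45], "roll": 0, "hand": 40},
    {"offset": [0, 0, 78], "roll": 0, "hand": 40},
    {"offset": [0, 0, 105], "roll": 0, "hand": 40},
    {"offset": [0, 0, 122], "roll": 0, "hand": 40},
    {"offset": [0, 0, 130], "roll": 0, "hand": 40},
    {"offset": [0, 0, 134], "roll": 0, "hand": 40},
    {"offset": [0, 0, 136], "roll": 0, "hand": 40},
    {"offset": [0, 0, 136], "roll": 0, "hand": 40},
    {"offset": [0, 0, 136], "roll": 0, "hand": 40}
  ]
}}

```text
clock: 5.45
tool_pos: [0.4703, -0.15, 0.0176]
orientation: [-179.9, 0.0, -89.9]
force: [0.5, -0.1, -1.1]
opening: 0.0443
```

{"name": "jog_arm", "arguments": {
  "motion": [
    {"offset": [0, 0, 0.7], "roll": 0, "hand": 40},
    {"offset": [0, 0, 1.4], "roll": 0, "hand": 40},
    {"offset": [0, 0, 1.4], "roll": 0, "hand": 40}
  ]
}}

```text
clock: 5.7
tool_pos: [0.4701, -0.15, 0.0159]
orientation: [-179.9, 0.0, -89.9]
force: [0.3, 0.7, 3.5]
opening: 0.0448
```

{"name": "jog_arm", "arguments": {
  "motion": [
    {"offset": [0, 0, 0], "roll": 0, "hand": 75},
    {"offset": [0, 0, 0], "roll": 0, "hand": 75},
    {"offset": [0, 0, 0], "roll": 0, "hand": 75},
    {"offset": [0, 0, 0], "roll": 0, "hand": 75},
    {"offset": [0, 0, 0], "roll": 0, "hand": 75},
    {"offset": [0, 0, 0], "roll": 0, "hand": 75},
    {"offset": [0, 0, -10], "roll": 0, "hand": 75},
    {"offset": [0, 0, -30], "roll": 0, "hand": 75},
    {"offset": [0, 0, -60], "roll": 0, "hand": 75},
    {"offset": [0, 0, -95], "roll": 0, "hand": 75},
    {"offset": [0, 0, -130], "roll": 0, "hand": 75},
    {"offset": [0, 0, -150], "roll": 0, "hand": 75},
    {"offset": [0, 0, -160], "roll": 0, "hand": 75},
    {"offset": [0, 0, -160], "roll": 0, "hand": 75},
    {"offset": [0, 0, -160], "roll": 0, "hand": 75}
  ]
}}

```text
clock: 6.95
tool_pos: [0.4691, -0.1499, 0.1747]
orientation: [-180.0, 0.0, -90.0]
force: [-0.2, -0.9, -0.7]
opening: 0.0755
```

```bash
python3 - <<'E'
from h import *
snap('wrist','w2'); snap('scene','s2'); o=ctrl.get_obs(); print(o['tool_pos'],o['force'])
a=cv2.imread('pics/w2.png');b=cv2.imread('pics/s2.png'); cv2.imwrite('pics/ws2.png',cv2.resize(np.hstack([a,b]),(800,300)))
print(jog((.4725,.067,.130)))
E
```

```text
[ 0.46844551 -0.14998719  0.17356471] [ 0.03538416  0.32386188 -0.8545433 ]
[-217.    -4.3   43.6]
```

View pics/ws2.png

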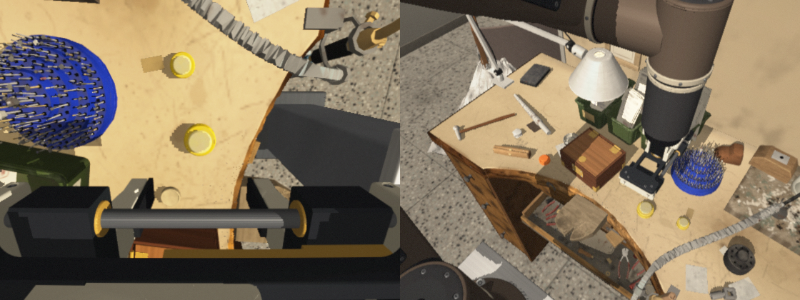

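The pot stands upright and free at wrist pixel (200,139), beside the smaller look-alike, and the lid is still shut. I'll move over the thumb pad with the jaws closed and lined up along the box's y, so the tips miss the front wall.

{"name": "jog_arm", "arguments": {
  "motion": [
    {"offset": [-8, 0, 0], "roll": -0.06, "hand": 0},
    {"offset": [-24, 0, 0], "roll": -0.18, "hand": 0},
    {"offset": [-44, -1, 0], "roll": -0.3, "hand": 0},
    {"offset": [-64, -1, 0], "roll": -0.42, "hand": 0},
    {"offset": [-84, -2, 0], "roll": -0.54, "hand": 0},
    {"offset": [-104, -2, 0], "roll": -0.66, "hand": 0},
    {"offset": [-124, -3, 0], "roll": -0.78, "hand": 0},
    {"offset": [-144, -3, 5], "roll": -0.9, "hand": 0},
    {"offset": [-164, -4, 10], "roll": -1.02, "hand": 0},
    {"offset": [-184, -4, 20], "roll": -1.14, "hand": 0},
    {"offset": [-200, -4, 30], "roll": -1.26, "hand": 0},
    {"offset": [-212, -4, 38], "roll": -1.36, "hand": 0},
    {"offset": [-217, -4, 44], "roll": -1.42, "hand": 0},
    {"offset": [-217, -4, 44], "roll": -1.42, "hand": 0},
    {"offset": [-217, -4, 44], "roll": -1.42, "hand": 0},
    {"offset": [-217, -4, 44], "roll": -1.42, "hand": 0}
  ]
}}

```text
clock: 8.38
tool_pos: [0.473, 0.0665, 0.1307]
orientation: [179.9, 0.1, -8.7]
force: [0.2, 0.4, 0.4]
opening: 0.0005
```

```bash
python3 - <<'E'
from h import *
o=ctrl.get_obs(); print(o['tool_pos'],o['orientation'],o['force'],o['joint_pos'].round(1),o['opening'])
snap('wrist','w3')
for u in [(.473,.067,.074)]:
    d=np.load('pics/w3.npz'); T=np.linalg.inv(d['T']); p=T[:3,:3]@u+T[:3,3]
    print(cv2.projectPoints(p.reshape(1,3),np.zeros(3),np.zeros(3),d['K'],d['D'])[0].ravel())
E
```

```text
[0.47295754 0.06647696 0.1306502 ] [ 1.79942801e+02  6.46362054e-02 -8.71287290e+00] [0.22337519 0.40864683 0.37305652] [ 31.7   7.8 -32.    0.  -50.2  49.6] 0.0005151085270339394
[277.17066107 234.45559749]
```

View pics/w3.png

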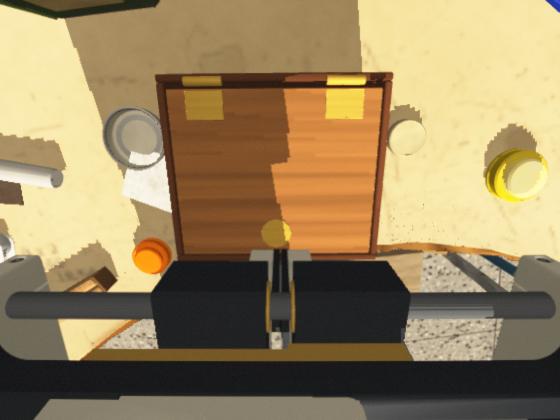

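The pad appears at (277,234), where the projection put it, and the box edges run parallel to the image axes. Next I'll go down and feel for contact.

{"name": "jog_arm", "arguments": {
  "motion": [
    {"offset": [0, 0, 10], "roll": 0, "hand": 0},
    {"offset": [0, 0, 25], "roll": 0, "hand": 0},
    {"offset": [0, 0, 36], "roll": 0, "hand": 0},
    {"offset": [0, 0, 42], "roll": 0, "hand": 0},
    {"offset": [0, 0, 44], "roll": 0, "hand": 0},
    {"offset": [0, 0, 46], "roll": 0, "hand": 0},
    {"offset": [0, 0, 47], "roll": 0, "hand": 0},
    {"offset": [0, 0, 48], "roll": 0, "hand": 0},
    {"offset": [0, 0, 48], "roll": 0, "hand": 0},
    {"offset": [0, 0, 48], "roll": 0, "hand": 0}
  ]
}}

```text
clock: 9.27
tool_pos: [0.4735, 0.067, 0.0836]
orientation: [-180.0, -0.0, -8.6]
force: [0.8, -1.3, 2.6]
opening: 0.0004
```

{"name": "jog_arm", "arguments": {
  "motion": [
    {"offset": [0, 0, 0.7], "roll": 0, "hand": 0},
    {"offset": [0, 0, 1.4], "roll": 0, "hand": 0},
    {"offset": [0, 0, 2], "roll": 0, "hand": 0},
    {"offset": [0, 0, 2], "roll": 0, "hand": 0}
  ]
}}

```text
clock: 9.6
tool_pos: [0.4734, 0.067, 0.0812]
orientation: [-180.0, -0.0, -8.6]
force: [0.6, -1.4, 2.2]
opening: 0.0003
```

{"name": "jog_arm", "arguments": {
  "motion": [
    {"offset": [0, 0, 0.5], "roll": 0, "hand": 0},
    {"offset": [0, 0, 1], "roll": 0, "hand": 0},
    {"offset": [0, 0, 1], "roll": 0, "hand": 0},
    {"offset": [0, 0, 1], "roll": 0, "hand": 0}
  ]
}}

```text
clock: 9.93
tool_pos: [0.4734, 0.067, 0.0802]
orientation: [-180.0, -0.0, -8.6]
force: [0.9, -0.6, 2.4]
opening: 0.0005
```

{"name": "jog_arm", "arguments": {
  "motion": [
    {"offset": [0, 0, 0.5], "roll": 0, "hand": 0},
    {"offset": [0, 0, 1], "roll": 0, "hand": 0},
    {"offset": [0, 0, 1], "roll": 0, "hand": 0},
    {"offset": [0, 0, 1], "roll": 0, "hand": 0}
  ]
}}

```text
clock: 10.27
tool_pos: [0.4734, 0.067, 0.0792]
orientation: [-180.0, -0.0, -8.6]
force: [-0.0, -1.4, 1.2]
opening: 0.0001
```

{"name": "jog_arm", "arguments": {
  "motion": [
    {"offset": [0, 0, 0.5], "roll": 0, "hand": 0},
    {"offset": [0, 0, 1], "roll": 0, "hand": 0},
    {"offset": [0, 0, 1], "roll": 0, "hand": 0},
    {"offset": [0, 0, 1], "roll": 0, "hand": 0}
  ]
}}

```text
clock: 10.6
tool_pos: [0.4734, 0.067, 0.0782]
orientation: [-180.0, -0.0, -8.6]
force: [2.3, -0.5, 2.3]
opening: 0.0001
```

{"name": "jog_arm", "arguments": {
  "motion": [
    {"offset": [0, 0, 0.5], "roll": 0, "hand": 0},
    {"offset": [0, 0, 1], "roll": 0, "hand": 0},
    {"offset": [0, 0, 1], "roll": 0, "hand": 0},
    {"offset": [0, 0, 1], "roll": 0, "hand": 0}
  ]
}}

```text
clock: 10.93
tool_pos: [0.4733, 0.067, 0.0772]
orientation: [-180.0, -0.0, -8.6]
force: [1.5, -1.6, 2.3]
opening: 0.0004
```

{"name": "jog_arm", "arguments": {
  "motion": [
    {"offset": [0, 0, 0.5], "roll": 0, "hand": 0},
    {"offset": [0, 0, 1], "roll": 0, "hand": 0},
    {"offset": [0, 0, 1], "roll": 0, "hand": 0},
    {"offset": [0, 0, 1], "roll": 0, "hand": 0}
  ]
}}

```text
clock: 11.27
tool_pos: [0.4733, 0.067, 0.0762]
orientation: [-180.0, -0.0, -8.6]
force: [0.8, 0.4, 2.5]
opening: 0.0007
```

{"name": "jog_arm", "arguments": {
  "motion": [
    {"offset": [0, 0, 0.5], "roll": 0, "hand": 0},
    {"offset": [0, 0, 1], "roll": 0, "hand": 0},
    {"offset": [0, 0, 1], "roll": 0, "hand": 0},
    {"offset": [0, 0, 1], "roll": 0, "hand": 0}
  ]
}}

```text
clock: 11.6
tool_pos: [0.4734, 0.067, 0.0753]
orientation: [-180.0, -0.0, -8.6]
force: [1.0, -0.1, 4.3]
opening: 0.0003
```

{"name": "jog_arm", "arguments": {
  "motion": [
    {"offset": [0, 0, 0.5], "roll": 0, "hand": 0},
    {"offset": [0, 0, 1], "roll": 0, "hand": 0},
    {"offset": [0, 0, 1], "roll": 0, "hand": 0},
    {"offset": [0, 0, 1], "roll": 0, "hand": 0}
  ]
}}

```text
clock: 11.93
tool_pos: [0.4735, 0.067, 0.0745]
orientation: [-180.0, -0.0, -8.6]
force: [0.2, -1.5, 6.8]
opening: 0.0005
```

Now in the wedge. I'll go in finer steps.

{"name": "jog_arm", "arguments": {
  "motion": [
    {"offset": [0, 0, 0.4], "roll": 0, "hand": 0},
    {"offset": [0, 0, 0.7], "roll": 0, "hand": 0},
    {"offset": [0, 0, 0.7], "roll": 0, "hand": 0},
    {"offset": [0, 0, 0.7], "roll": 0, "hand": 0}
  ]
}}

```text
clock: 12.27
tool_pos: [0.4735, 0.0669, 0.0738]
orientation: [-180.0, -0.0, -8.6]
force: [0.7, -0.0, 7.3]
opening: 0.0007
```

{"name": "jog_arm", "arguments": {
  "motion": [
    {"offset": [0, 0, 0.4], "roll": 0, "hand": 0},
    {"offset": [0, 0, 0.7], "roll": 0, "hand": 0},
    {"offset": [0, 0, 0.7], "roll": 0, "hand": 0},
    {"offset": [0, 0, 0.7], "roll": 0, "hand": 0}
  ]
}}

```text
clock: 12.6
tool_pos: [0.4736, 0.067, 0.0732]
orientation: [-180.0, -0.0, -8.6]
force: [1.2, -0.1, 7.9]
opening: 0.0006
```

{"name": "jog_arm", "arguments": {
  "motion": [
    {"offset": [0, 0, 0.4], "roll": 0, "hand": 0},
    {"offset": [0, 0, 0.7], "roll": 0, "hand": 0},
    {"offset": [0, 0, 0.7], "roll": 0, "hand": 0},
    {"offset": [0, 0, 0.7], "roll": 0, "hand": 0}
  ]
}}

```text
clock: 12.93
tool_pos: [0.4736, 0.067, 0.0725]
orientation: [-180.0, -0.0, -8.6]
force: [-0.1, -1.1, 7.5]
opening: 0.0008
```

{"name": "jog_arm", "arguments": {
  "motion": [
    {"offset": [0, 0, 0.4], "roll": 0, "hand": 0},
    {"offset": [0, 0, 0.7], "roll": 0, "hand": 0},
    {"offset": [0, 0, 0.7], "roll": 0, "hand": 0},
    {"offset": [0, 0, 0.7], "roll": 0, "hand": 0}
  ]
}}

```text
clock: 13.27
tool_pos: [0.4736, 0.0669, 0.0718]
orientation: [-180.0, -0.0, -8.6]
force: [0.4, -1.2, 7.8]
opening: 0.0004
```

{"name": "jog_arm", "arguments": {
  "motion": [
    {"offset": [0, 0, 0.4], "roll": 0, "hand": 0},
    {"offset": [0, 0, 0.7], "roll": 0, "hand": 0},
    {"offset": [0, 0, 0.7], "roll": 0, "hand": 0},
    {"offset": [0, 0, 0.7], "roll": 0, "hand": 0}
  ]
}}

```text
clock: 13.6
tool_pos: [0.4737, 0.067, 0.0711]
orientation: [-180.0, -0.0, -8.6]
force: [1.8, -1.2, 6.8]
opening: 0.0006
```

{"name": "jog_arm", "arguments": {
  "motion": [
    {"offset": [0, 0, 0.4], "roll": 0, "hand": 0},
    {"offset": [0, 0, 0.7], "roll": 0, "hand": 0},
    {"offset": [0, 0, 0.7], "roll": 0, "hand": 0},
    {"offset": [0, 0, 0.7], "roll": 0, "hand": 0}
  ]
}}

```text
clock: 13.93
tool_pos: [0.4738, 0.067, 0.0706]
orientation: [-180.0, -0.1, -8.6]
force: [0.6, -1.6, 8.8]
opening: 0.0001
```

{"name": "jog_arm", "arguments": {
  "motion": [
    {"offset": [0, 0, 0.4], "roll": 0, "hand": 0},
    {"offset": [0, 0, 0.6], "roll": 0, "hand": 0},
    {"offset": [0, 0, 0.6], "roll": 0, "hand": 0},
    {"offset": [0, 0, 0.6], "roll": 0, "hand": 0}
  ]
}}

```text
clock: 14.27
tool_pos: [0.4738, 0.067, 0.0701]
orientation: [-180.0, -0.1, -8.6]
force: [0.2, -1.0, 10.4]
opening: 0.0003
```

{"name": "jog_arm", "arguments": {
  "motion": [
    {"offset": [0, 0, 0.3], "roll": 0, "hand": 0},
    {"offset": [0, 0, 0.5], "roll": 0, "hand": 0},
    {"offset": [0, 0, 0.5], "roll": 0, "hand": 0},
    {"offset": [0, 0, 0.5], "roll": 0, "hand": 0}
  ]
}}

```text
clock: 14.6
tool_pos: [0.4739, 0.0669, 0.0698]
orientation: [-180.0, -0.1, -8.6]
force: [-0.2, -2.1, 12.5]
opening: 0.0005
```

12.5 N at the stop, so the latch is freed. I'll press slightly more and then withdraw fast, straight up and then back.

{"name": "jog_arm", "arguments": {
  "motion": [
    {"offset": [0, 0, 0.15], "roll": 0, "hand": 0},
    {"offset": [0, 0, -30], "roll": 0, "hand": 0},
    {"offset": [0, 0, -70], "roll": 0, "hand": 0},
    {"offset": [-8, 0, -108], "roll": 0, "hand": 0},
    {"offset": [-20, 0, -140], "roll": 0, "hand": 0},
    {"offset": [-32, 0, -165], "roll": 0, "hand": 0},
    {"offset": [-40, 0, -180], "roll": 0, "hand": 0},
    {"offset": [-40, 0, -190], "roll": 0, "hand": 0},
    {"offset": [-40, 0, -190], "roll": 0, "hand": 0},
    {"offset": [-40, 0, -190], "roll": 0, "hand": 0},
    {"offset": [-40, 0, -190], "roll": 0, "hand": 0},
    {"offset": [-40, 0, -190], "roll": 0, "hand": 0},
    {"offset": [-40, 0, -190], "roll": 0, "hand": 0},
    {"offset": [-40, 0, -190], "roll": 0, "hand": 0},
    {"offset": [-40, 0, -190], "roll": 0, "hand": 0},
    {"offset": [-40, 0, -190], "roll": 0, "hand": 0},
    {"offset": [-40, 0, -190], "roll": 0, "hand": 0},
    {"offset": [-40, 0, -190], "roll": 0, "hand": 0},
    {"offset": [-40, 0, -190], "roll": 0, "hand": 0},
    {"offset": [-40, 0, -190], "roll": 0, "hand": 0}
  ]
}}

```text
clock: 16.27
tool_pos: [0.4337, 0.0729, 0.2589]
orientation: [-180.0, -0.0, -8.6]
force: [-0.5, 0.3, 0.2]
opening: 0.0002
```

{"name": "jog_arm", "arguments": {
  "motion": [
    {"offset": [0, 0, 0], "roll": 0, "hand": 0},
    {"offset": [0, 0, 0], "roll": 0, "hand": 0},
    {"offset": [0, 0, 0], "roll": 0, "hand": 0},
    {"offset": [0, 0, 0], "roll": 0, "hand": 0},
    {"offset": [0, 0, 0], "roll": 0, "hand": 0},
    {"offset": [0, 0, 0], "roll": 0, "hand": 0},
    {"offset": [0, 0, 0], "roll": 0, "hand": 0},
    {"offset": [0, 0, 0], "roll": 0, "hand": 0},
    {"offset": [0, 0, 0], "roll": 0, "hand": 0},
    {"offset": [0, 0, 0], "roll": 0, "hand": 0},
    {"offset": [0, 0, 0], "roll": 0, "hand": 0},
    {"offset": [0, 0, 0], "roll": 0, "hand": 0},
    {"offset": [0, 0, 0], "roll": 0, "hand": 0},
    {"offset": [0, 0, 0], "roll": 0, "hand": 0},
    {"offset": [0, 0, 0], "roll": 0, "hand": 0},
    {"offset": [0, 0, 0], "roll": 0, "hand": 0},
    {"offset": [0, 0, 0], "roll": 0, "hand": 0},
    {"offset": [0, 0, 0], "roll": 0, "hand": 0},
    {"offset": [0, 0, 0], "roll": 0, "hand": 0},
    {"offset": [0, 0, 0], "roll": 0, "hand": 0}
  ]
}}

```text
clock: 17.93
tool_pos: [0.4337, 0.0729, 0.2589]
orientation: [-180.0, 0.0, -8.6]
force: [0.5, -0.6, 0.3]
opening: 0.0002
```

{"name": "jog_arm", "arguments": {
  "motion": [
    {"offset": [0, 0, 0], "roll": 0, "hand": 0},
    {"offset": [0, 0, 0], "roll": 0, "hand": 0},
    {"offset": [0, 0, 0], "roll": 0, "hand": 0},
    {"offset": [0, 0, 0], "roll": 0, "hand": 0},
    {"offset": [0, 0, 0], "roll": 0, "hand": 0},
    {"offset": [0, 0, 0], "roll": 0, "hand": 0},
    {"offset": [0, 0, 0], "roll": 0, "hand": 0},
    {"offset": [0, 0, 0], "roll": 0, "hand": 0},
    {"offset": [0, 0, 0], "roll": 0, "hand": 0},
    {"offset": [0, 0, 0], "roll": 0, "hand": 0},
    {"offset": [0, 0, 0], "roll": 0, "hand": 0},
    {"offset": [0, 0, 0], "roll": 0, "hand": 0},
    {"offset": [0, 0, 0], "roll": 0, "hand": 0},
    {"offset": [0, 0, 0], "roll": 0, "hand": 0},
    {"offset": [0, 0, 0], "roll": 0, "hand": 0},
    {"offset": [0, 0, 0], "roll": 0, "hand": 0},
    {"offset": [0, 0, 0], "roll": 0, "hand": 0},
    {"offset": [0, 0, 0], "roll": 0, "hand": 0},
    {"offset": [0, 0, 0], "roll": 0, "hand": 0},
    {"offset": [0, 0, 0], "roll": 0, "hand": 0}
  ]
}}

```text
clock: 19.6
tool_pos: [0.4337, 0.0729, 0.2589]
orientation: [-180.0, -0.0, -8.6]
force: [0.2, 0.1, 1.2]
opening: 0.0006
```

```bash
python3 - <<'E'
from h import *
snap('wrist','w4'); snap('scene','s4'); o=ctrl.get_obs(); print(o['tool_pos'],o['force'],o['clock'])
a=cv2.imread('pics/w4.png');b=cv2.imread('pics/s4.png'); cv2.imwrite('pics/ws4.png',cv2.resize(np.hstack([a,b]),(800,300)))
E
```

```text
[0.4336861  0.07291534 0.25885495] [-0.77290592 -0.24401922  0.85034079] 19.7
```

View pics/ws4.png

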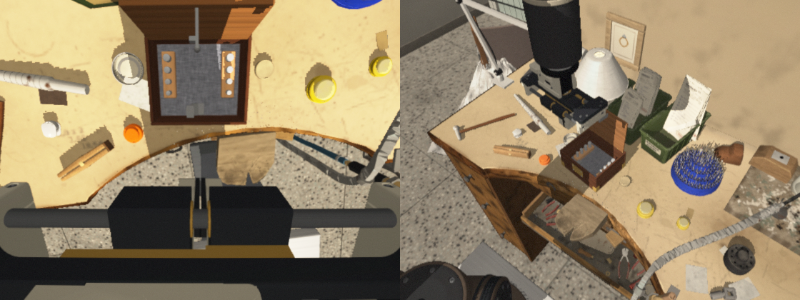

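The lid stands fully open, with the interior visible at wrist pixels (198,80). The pot is upright at (322,90), and the tin, wax disc and loupe are in place. I'll hand it in.

```bash
python3 -c "
from plant import order
print(order.close_job())"
```

```text
the job is handed in; nothing more can be done
None
```

The job is handed in at about 20 s of the 50 s allowed: the pot is on the bench and the lid sprang open. The hand-in gave no verdict.

- **Pot:** I lifted the larger yellow pot off the lid and stood it upright on the bench near (0.47, -0.15). That is about 0.21 m from the cassette's centre.
- **Latch:** I pressed the thumb pad down in small steps. The force was about 2 N over the free travel and 7–8 N in the wedge. It read 12.5 N at the stop, about 15 mm down. I then withdrew at up to about 0.5 m/s.
- **Last check:** The final wrist and scene pictures show the lid standing open about upright, the pot upright, and the hand well clear with wrist force near zero. The tin, wax disc and loupe look to be in their places. I judged the lid angle and the bystanders by eye and did not measure them.
- **Disagreement:** The top and wrist cameras differed by about 5 mm on the pot and the box. The pad position agreed between them, and nothing failed.

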